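# Secure the antenna tuner in its vehicle tray

### The job

Get the antenna tuner ready for the road: push it gently straight back along its tray until it is fully home against the rear stops, then swing the hold-down arm right across over it to the arm's stop. Tighten the orange ratchet knob clockwise, without leaning on it, until it slips and you feel two or three clicks (no more than four), then let go; leave everything else on the desk where it is.

Things in the scene. Friction and masses are not known exactly. Their poses are not given: they have to be found in the camera images.
- tray: Aluminium vehicle tray fixed to the desk on rubber isolators. Origin: its centre, on the desk; x points to its rear (the way the tuner is pushed), y to its left, z up. Deck 160 (x) by 132 mm (y), its top 12 mm above the desk, open at the front (-x). Side guides 113.6 mm apart rise 20 mm above the deck from x = -80 to 32 mm.
- stops (a point): Midway between the tray's two rear stops, on the deck, in the plane of their front faces (tray x = 72 mm); they are rigid, 30 mm high, only at the corners. Brass sprung grounding fingers 12 mm ahead of it rub on the sides of the tuner's rear end over its last 15 mm or so of travel.
- tuner: Antenna tuner: black steel case 130 (x) by 110 (y) by 42 mm, 0.5 to 0.8 kg, loose on the deck between the guides. Origin: centre of its underside, axes like the tray's. Starts 25 to 45 mm short of home; home is origin at tray x = 7 mm. Its strike plate, 40 by 40 by 3 mm steel, lies on top, centred 37 mm ahead of its centre (plate top 57 mm above the desk), under the closed arm's foot when home.
- panel (a point): Centre of the tuner's front panel (two blue displays), 33 mm above the desk, 65 mm ahead of the tuner's origin; at home it is at tray x = -58 mm. Pushing takes 2 to 7 N, a few N more where the grounding fingers ride onto the case (12 to 18 mm short of home), then 3 to 9 N up to the rigid stops. The case is delicate: never over 30 N on it from the robot.
- holddown: The hold-down: an 18 mm steel post fixed at tray x = -30, y = 85 mm, carrying the swing arm, screw, knob and a 26 mm rubber foot under the screw. Origin: top centre of the post, 70 mm above the desk. Arm 18 to 28 mm wide, 70 to 84 mm above the desk (pivot pin to 88); knob axis 85 mm from the post's. The foot clamps with 45 to 75 N when the ratchet slips; over 95 N crushes the case.
- swing (a joint): Hold-down arm's angle about the post (rad), growing clockwise seen from above. 0: parked, pointing along tray +x beside the tuner. 1.571: at its stop, pointing along tray -y across the tuner, knob and foot over the strike plate. Starts between -0.25 and 0.35. It stays where left; about 1 N at the knob moves it.
- knob (a point): Centre of the round orange fluted ratchet knob: 39 mm across, 28 mm high, axis upright, at the arm's free end. Starts 111 to 114 mm above the desk. Clockwise seen from above tightens, at about 0.17 N m, and it sinks 12 mm per turn until the foot meets the plate after 0.8 to 2.2 rad (not known exactly); then it sinks no more and after another 0.2 to 0.6 rad the ratchet slips. Do not lean on it.
- ratchet (a joint): Slip of the knob on its screw (rad): 0 at the start, under 0.1 while the knob drives the screw. At the set torque (about 0.24 N m) it slips clockwise, 0.349 rad per click: over each click the torque falls from 0.24 to about 0.04 N m and jumps back as the pawl drops into the next tooth, at 0.35 (first click), 0.70, 1.05, 1.40 rad (fourth).
- cup: Bystander: brown paper cup, 76 mm across the rim, 92 mm high, on the desk. Origin: centre of its underside.
- paddle: Bystander: telegraph paddle key, 85 by 70 mm steel base with a clear block and two red finger paddles, 40 mm high. Origin: centre of its underside.
- screwdriver: Bystander: red-handled screwdriver, 190 mm long, lying on the desk behind the tray.
Not all that is in view belongs to the job. What is shaped like the tuner but pink is not meant. Of the things shaped like the tray, the aluminium one is meant.

How it is judged:
On the way, in this order (a step that is already met when the one before it is completed fails the run):
1. the tuner is pushed fully home against the rear stops, before the hold-down bears on it (x of tuner in the frame of tray above 0.0055 m and contact force between holddown and tuner below 1 N), for 0.2 s.
2. the hold-down is across the tuner and its ratchet has slipped by two clicks with the foot pressing on it (value of joint swing above 1.48 rad and value of joint ratchet above 0.6 rad and contact force between holddown and tuner above 20 N), for 0.1 s.
At the end, for the whole second after the job is handed in: Tuner at rest within 1.5 mm of fully home; arm across it within 0.09 rad of its stop; hold-down's foot pressing on it with over 20 N; ratchet slipped two to four clicks (0.6 to 1.65 rad); robot clear of everything; cup, paddle key and screwdriver within 30 mm of their starts (all of step 2 and x of tuner in the frame of tray above 0.0055 m and value of joint ratchet below 1.65 rad and linear speed of tuner below 0.02 m/s and distance of each of cup, paddle, screwdriver from where it was at the start of the episode below 0.03 m); the robot touches nothing.
It fails at once if the robot presses on the tuner with more than 30 N (contact force between any of the fingers, the arm and tuner above 30 N).
It fails at once if the hold-down is forced onto the tuner with more than 95 N (contact force between holddown and tuner above 95 N).
It fails at once if the ratchet is driven on into a fifth click (value of joint ratchet above 1.65 rad).
It fails at once if a bystander is moved by more than 30 mm (distance of any of cup, paddle, screwdriver from where it was at the start of the episode above 0.03 m).
It also fails if it takes over 72 s, if anything falls off the work surface, if the arm or the gripper's body presses on something with over 40 N, if the wrist force passes 120 N, or if a joint passes its speed limit or range.

### The arm

A 7-joint arm with a two-finger parallel gripper is mounted at the origin on the work surface. World frame = base frame: x ahead of the robot, y to its left, z up, the work surface at z = 0. Lengths are in m, angles in rad, forces in N, time in s.
With the tool pointing down it reaches from about 0.425 to 0.925 m from the base axis. Payload 6.8 kg.
Tool frame: the origin (TCP) lies at the very end of the fingers, on their centre line; the grasp point (between the pads) lies 19 mm behind it; z points along the fingers, y is the line along which they close (so a half turn about z gives the same grasp; the last joint's range is limited). The gripper opens to 85 mm and grips with 20 to 120 N. Pads are 22 mm wide; open, the fingers measure 114 mm over their backs; the gripper's body (76 mm by 85 mm) begins 54 mm behind the grasp point. The pads swing forward as they close: fully open they stand 13 mm farther back than shut.
Start: joints at [0.995, 0.477, 0.022, 1.555, -0.011, 1.109, -0.083], TCP at [0.304, -0.602, 0.231] pointing down, gripper open.
Joint ranges: [-2.96, 2.96], [-0.34, 2.1], [-1.41, 1.46], [0.24, 2.44], [-1.37, 4.51], [0.17, 1.92], [-2.96, 2.96]. Speed limits (rad/s): [2.39, 2.39, 3.14, 3.14, 3.14, 3.14, 3.14].

### API

Orientations are given as a unit quaternion [w, x, y, z].
In Python, from station import get_obs, read_camera, hand_in gives the robot as it stands.
- The arm moves only by the tool arm_command, never from a script. Its argument "commands" is one flat list of numbers, 7 for each row, row after row: the shift along the tool's x, y, z in m, then the turn, a rotation vector about the tool's x, y, z in degrees, then the opening, from 0 (shut) to 1 (fully open). In form: [tx, ty, tz, rx, ry, rz, fingers, tx, ty, tz, rx, ry, rz, fingers, ...]. A call has 1 to 8 rows; each row is the pose to reach, as a shift and turn from the pose commanded when the call began, along the tool's axes at that moment; what a row does not reach only later rows make up. A row lasts 1/10 s, in which the tool goes at most 50 mm and 8.59 degrees, less where a joint would pass 70% of its speed; a pose out of reach is approached as far as the arm can. A call with a gripper value outside its range is refused whole. The fingers move at their own pace and stop on an object; "force" is the grip in N (left out, the last holds). Time passes only in rows, so rows that repeat a pose let the fingers close. It gives the time, the measured TCP pose, the force, the opening and the grip force at its end, in the units of the state.
- get_obs(): the state, without advancing time (a new reading comes with each control period).
- read_camera(name): name is "scene" or "top"; returns a dict with "img" (384x512x3 uint8, red, green, blue), "camera_matrix" (3x3 intrinsics, pixels), "pose" (4x4, takes a point from camera to world coordinates). Camera axes: x right, y down, z forward; pixel columns grow to the right and rows downward; lengths in m; the calibration is good to about 2 mm. A picture is of the moment at which its call begins. There is no depth.
- hand_in(): hands the job in; it is judged then, once.
The state is a dict: "t": time; "q": joint angles; "joint_vel": joint speeds; "joint_torque": joint torques, N m; "eef_pos": TCP position; "tool_rot": TCP orientation; "contact_force": force on the tool from outside, world axes, zero at the start; "torque": the same for the moment, N m; "gripper_width": opening from 0.0 (shut) to 1.0 (fully open); "grasp_force": force on a finger pad.
Only numpy, scipy, OpenCV 4.12 (cv2) and the standard library are available. Lean on these libraries where they do the work, as an engineer would, in place of code of your own. Each camera call takes 0.05 s, during which the arm holds its last target. There are 200 camera calls.

## Working session

There is one attempt and no reset: what is moved stays moved. The work goes in short steps, Python scripts to look and compute and a tool call to move; the robot and the scene stay as the last step left them, time stands still between calls to the robot, and variables do not carry over. Pictures are saved under pics/ and viewed, at most 10 in all, crops included, and the job is handed in when it is done.

Besides the shell and the picture viewer there is one more tool, called after "Request:" as name(argument=value, ...) on one line, values as JSON. arm_command: Moves the arm, as the interface text tells. Its arguments: {"type":"object","properties":{"commands":{"type":"array","items":{"type":"number"}},"force":{"type":"number"}},"required":["commands"]}

```bash
mkdir -p pics; ls; python3 - <<'E'
from station import *
import cv2,numpy as np
o=get_obs();print({k:np.round(v,3) for k,v in o.items()})
for n in("scene","top"):
    c=read_camera(n);cv2.imwrite(f"pics/{n}0.png",cv2.resize(c["img"][...,::-1],(800,600),interpolation=cv2.INTER_CUBIC));print(n,c["camera_matrix"],c["pose"])
E
```

```text
pics
{'t': np.float64(0.0), 'q': array([ 0.995,  0.478,  0.022,  1.556, -0.012,  1.109, -0.083]), 'joint_vel': array([-0.001, -0.   , -0.001, -0.002,  0.001,  0.001, -0.001]), 'joint_torque': array([-0.0000e+00, -5.9645e+01,  1.6080e+00, -2.8120e+01,  1.3000e-02,
        9.0000e-03, -0.0000e+00]), 'eef_pos': array([ 0.304, -0.602,  0.23 ]), 'tool_rot': array([-0.001,  0.973,  0.232, -0.   ]), 'contact_force': array([0.048, 0.009, 0.583]), 'torque': array([-0.034,  0.013, -0.006]), 'grasp_force': np.float64(0.0), 'gripper_width': np.float64(0.998)}
scene [[346.596436    0.        248.0187885]
 [  0.        346.596436  189.1650488]
 [  0.          0.          1.       ]] [[ 0.86131543  0.42667512 -0.27583342  0.9427966 ]
 [ 0.50805272 -0.72785694  0.46055044 -0.49566516]
 [-0.00426186 -0.53681712 -0.84368786  1.04813619]
 [ 0.          0.          0.          1.        ]]
top [[445.14507383   0.         263.50413689]
 [  0.         445.14507383 191.52721634]
 [  0.           0.           1.        ]] [[-0.01976318 -0.98095116  0.19324658  0.36005516]
 [-0.99979733  0.01864896 -0.00758335  0.01073052]
 [ 0.00383505 -0.19335729 -0.98112092  1.45021386]
 [ 0.          0.          0.          1.        ]]
```

View pics/scene0.png

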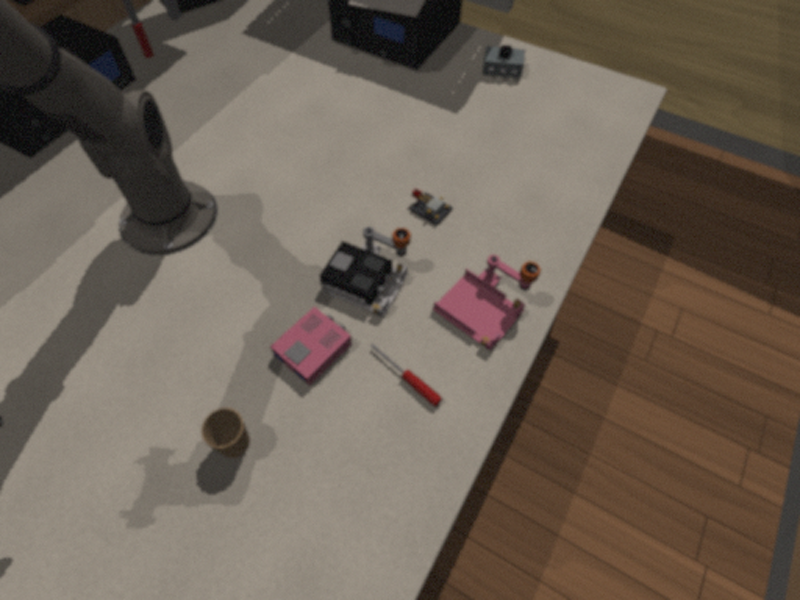

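View pics/top0.png

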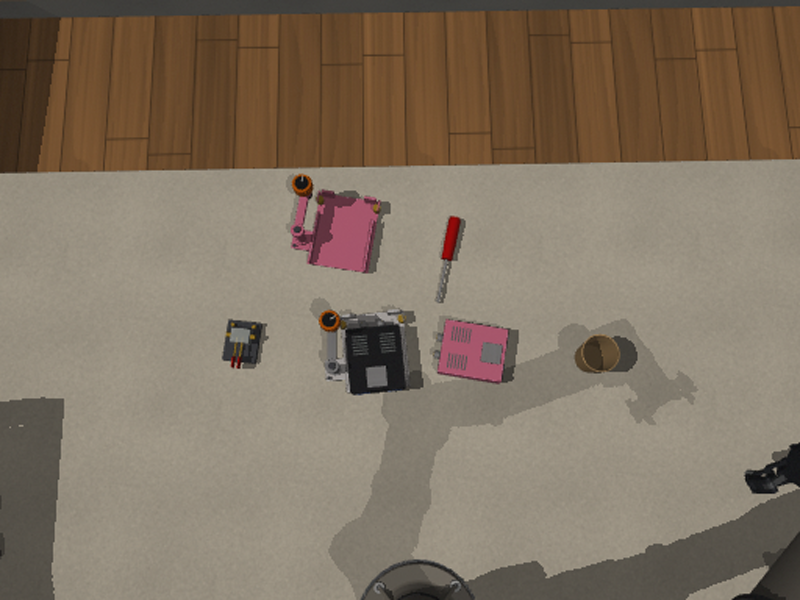

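Candidates (top picture, 800x600): tuner is the black one at (376,358), not the pink one at (472,350). The tray is the aluminium one around it, not the pink one at (345,232). The knob is at (330,320), not the pink tray's at (302,184). The scene view shows the same: black tuner (358,272), knob (401,238). Close crop next.

```bash
python3 - <<'E'
from station import *
import cv2,numpy as np
c=read_camera("top")["img"][...,::-1];cv2.imwrite("pics/topc.png",cv2.resize(c[188:260,190:280],None,fx=8,fy=8,interpolation=cv2.INTER_CUBIC))
c=read_camera("scene")["img"][...,::-1];cv2.imwrite("pics/scenec.png",cv2.resize(c[140:206,196:276],None,fx=9,fy=9,interpolation=cv2.INTER_CUBIC))
E
```

```text
(no output)
```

View pics/topc.png

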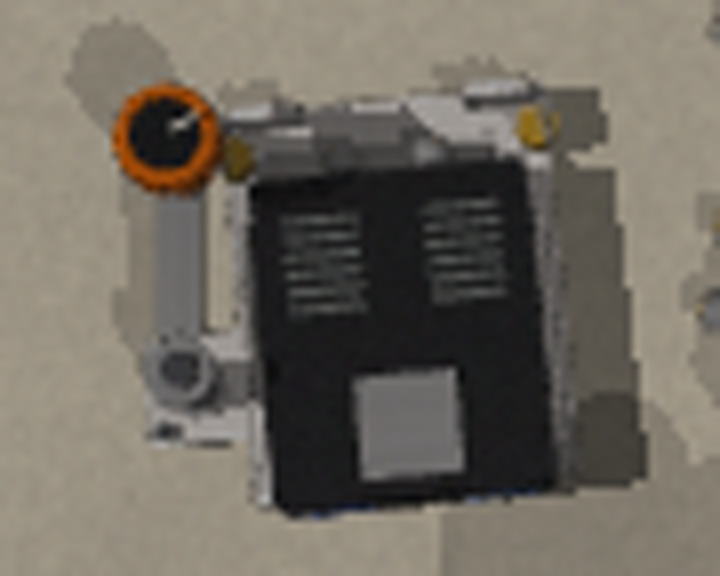

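View pics/scenec.png

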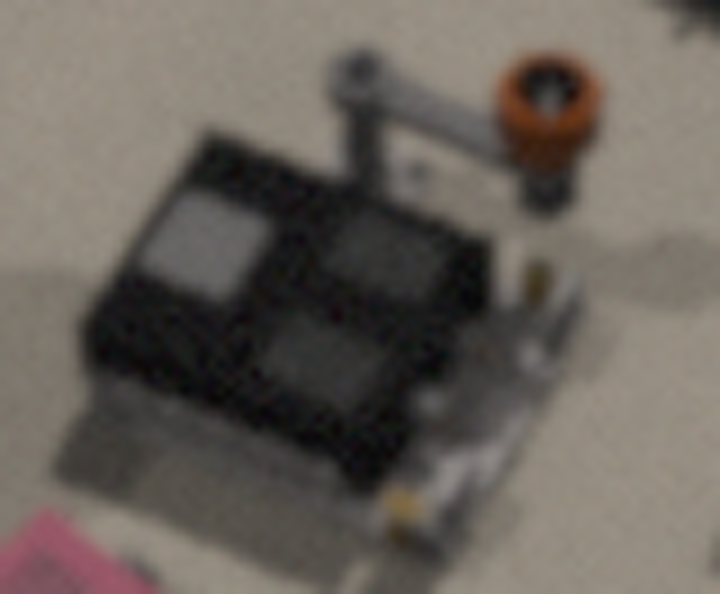

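Top crop: choice confirmed. The pivot is at (182,370), the knob at (167,139), and plate corners at (354,378) (460,368) (466,472) (362,480). Case top corners are at (250,182) (525,158) (556,490) (278,512).

```bash
cat > h.py <<'E'
from station import *
import cv2,numpy as np
from scipy.spatial.transform import Rotation as R
def w(cam,u,v,z):
    K,T=cam["camera_matrix"],cam["pose"]
    d=T[:3,:3]@np.linalg.solve(K,[u,v,1]);return T[:3,3]+d*(z-T[2,3])/d[2]
E
python3 - <<'E'
from h import *
t=read_camera("top");s=read_camera("scene")
T=lambda x,y,z:w(t,190+(x+.5)/8-.5,188+(y+.5)/8-.5,z)[:2]
S=lambda x,y,z:w(s,196+(x+.5)/9-.5,140+(y+.5)/9-.5,z)[:2]
pr=lambda n,v:print(n,np.round(v,4))
pr("pivot top",T(182,370,.088));pr("pivot scene",S(361,66,.088))
pr("knob top",T(167,139,.126));pr("knob scene",S(549,90,.126))
P=[T(*p,.057) for p in[(354,378),(460,368),(466,472),(362,480)]];pr("plate",np.mean(P,0))
pr("plate scene",S(208,243,.057))
C=np.array([T(*p,.054) for p in[(250,182),(525,158),(556,490),(278,512)]]);pr("case",C);pr("case c",C.mean(0))
for a,b in((3,0),(2,1)):
    d=C[b]-C[a];print("side yaw",np.degrees(np.arctan2(d[1],d[0])),np.linalg.norm(d))
for a,b in((1,0),(2,3)):
    d=C[b]-C[a];print("end yaw",np.degrees(np.arctan2(-d[0],d[1])),np.linalg.norm(d))
g=T(548,160,.032)-T(575,490,.032);print("guideR yaw",np.degrees(np.arctan2(g[1],g[0])))
g=T(237,180,.032)-T(260,505,.032);print("guideL yaw",np.degrees(np.arctan2(g[1],g[0])))
print(R.from_quat(np.roll(get_obs()["tool_rot"],-1)).as_matrix().round(3))
E
```

```text
pivot top [0.4995 0.1594]
pivot scene [0.5003 0.1599]
knob top [0.5827 0.1612]
knob scene [0.5853 0.1599]
plate [0.4797 0.0737]
plate scene [0.481  0.0745]
case [[0.577  0.1364]
 [0.5845 0.0273]
 [0.4533 0.0174]
 [0.4469 0.1257]]
case c [0.5154 0.0767]
side yaw 4.717256899047583 0.13047647760871986
side yaw 4.343413402500776 0.1315505988711068
end yaw 3.9525597468750444 0.10933465306683593
end yaw 3.380796467981444 0.1084960943757925
guideR yaw 3.6241162931217215
guideL yaw 3.966246122931589
[[ 0.893  0.451 -0.   ]
 [ 0.451 -0.893  0.   ]
 [-0.    -0.001 -1.   ]]
```

```bash
cat >> h.py <<'E'
def plan(p,yaw):  # tool-down target -> tool-frame shift (m), rz (deg)
    o=get_obs();M=R.from_quat(np.roll(o["tool_rot"],-1)).as_matrix()
    y0=np.degrees(np.arctan2(M[1,0],M[0,0]))
    print("shift",np.round(M.T@(np.array(p)-o["eef_pos"]),4),"rz",round((y0-yaw+180)%360-180,2))
    return M
def st():
    o=get_obs();M=R.from_quat(np.roll(o["tool_rot"],-1)).as_matrix()
    print("t",o["t"].round(2),"p",o["eef_pos"].round(4),"yaw",np.degrees(np.arctan2(M[1,0],M[0,0])).round(2),"F",o["contact_force"].round(2),"M",o["torque"].round(3),"w",round(float(o["gripper_width"]),3),"q",o["q"].round(2),"zax",M[:,2].round(3))
E
python3 - <<'E'
from h import *
plan((.46,-.25,.2),4)
E
```

```text
shift [ 0.2979 -0.2443  0.0311] rz 22.8
```

Request:
arm_command(commands=[0.298,-0.244,0.03,0,0,22.8,0.4,0.298,-0.244,0.03,0,0,22.8,0.4,0.298,-0.244,0.03,0,0,22.8,0.4,0.298,-0.244,0.03,0,0,22.8,0.4,0.298,-0.244,0.03,0,0,22.8,0.4,0.298,-0.244,0.03,0,0,22.8,0.4,0.298,-0.244,0.03,0,0,22.8,0.4,0.298,-0.244,0.03,0,0,22.8,0.4])

```text
t: 1.1
eef_pos: [0.4615, -0.2468, 0.2014]
tool_rot: [-0.0, 0.999, 0.036, 0.0]
contact_force: [0.1, -0.5, -0.1]
gripper_width: 0.4
grasp_force: 0.0
```

```bash
python3 - <<'E'
from h import *
st();plan((.4315,.0708,.1),4)
E
```

```text
Traceback (most recent call last):
  File "h.py", line 14, in st
    print("t",o["t"].round(2),"p",o["eef_pos"].round(4),"yaw",np.degrees(np.arctan2(M[1,0],M[0,0])).round(2),"F",o["contact_force"].round(2),"M",o["torque"].round(3),"w",round(float(o["gripper_width"]),3),"q",o["q"].round(2),"zax",M[:,2].round(3))
              ^^^^^^^^^^^^
AttributeError: 'float' object has no attribute 'round'
```

```bash
sed -i 's/o\["t"\].round(2)/round(float(o["t"]),2)/' h.py; python3 - <<'E'
from h import *
st();plan((.4315,.0708,.1),4)
E
```

```text
t 1.1 p [ 0.4615 -0.2468  0.2014] yaw 4.17 F [ 0.09 -0.47 -0.1 ] M [-0.032 -0.013  0.008] w 0.4 q [ 0.42  0.26 -0.05  1.95  0.02  0.93 -1.14] zax [ 0.001  0.001 -1.   ]
shift [-0.0069 -0.3189  0.1016] rz 0.17
```

Request:
arm_command(commands=[-0.007,-0.319,0,0,0,0.17,0.4,-0.007,-0.319,0,0,0,0.17,0.4,-0.007,-0.319,0,0,0,0.17,0.4,-0.007,-0.319,0,0,0,0.17,0.4,-0.007,-0.319,0,0,0,0.17,0.4,-0.007,-0.319,0.03,0,0,0.17,0.4,-0.007,-0.319,0.07,0,0,0.17,0.4,-0.007,-0.319,0.1,0,0,0.17,0.4])

```text
t: 1.9
eef_pos: [0.431, 0.0711, 0.1005]
tool_rot: [-0.001, 0.999, 0.036, 0.001]
contact_force: [-1.2, -0.7, -0.2]
gripper_width: 0.403
grasp_force: 0.0
```

```bash
python3 - <<'E'
from h import *
st();plan((.4300,.0707,.026),4)
c=read_camera("top")["img"][...,::-1];cv2.imwrite("pics/top2.png",cv2.resize(c[188:278,190:290],None,fx=6,fy=6,interpolation=cv2.INTER_CUBIC))
E
```

```text
t 1.9 p [0.431  0.0711 0.1005] yaw 4.15 F [-1.16 -0.74 -0.19] M [-0.063  0.018  0.063] w 0.403 q [-0.06  0.3  -0.28  2.21  0.13  0.65 -1.93] zax [ 0.002  0.002 -1.   ]
shift [-0.0012  0.0004  0.0745] rz 0.15
```

View pics/top2.png

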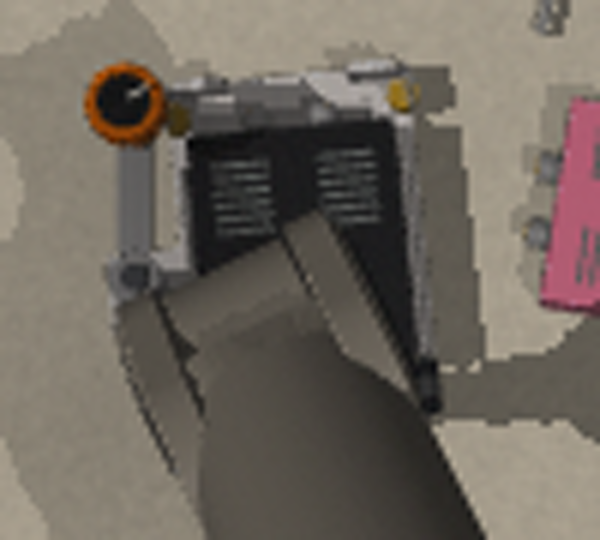

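The arm hides the tuner's front; the knob at (125,103) and the arm are undisturbed. I'll go down in front of the panel and start pushing.

Request:
arm_command(commands=[-0.001,0,0.04,0,0,0.1,0.4,-0.001,0,0.074,0,0,0.1,0.4,-0.001,0,0.074,0,0,0.1,0.4,0.003,0,0.074,0,0,0.1,0.4,0.006,0,0.074,0,0,0.1,0.4,0.009,0,0.074,0,0,0.1,0.4,0.011,0,0.074,0,0,0.1,0.4,0.013,0,0.074,0,0,0.1,0.4])

```text
t: 2.75
eef_pos: [0.4428, 0.0681, 0.028]
tool_rot: [0.0, 0.999, 0.033, -0.001]
contact_force: [-6.6, 1.2, 4.1]
gripper_width: 0.399
grasp_force: 3.0
```

Request:
arm_command(commands=[0.002,0,0,0,0,0,0.4,0.004,0,0,0,0,0,0.4,0.006,0,0,0,0,0,0.4,0.008,0,0,0,0,0,0.4,0.01,0,0,0,0,0,0.4,0.011,0,0,0,0,0,0.4,0.012,0,0,0,0,0,0.4,0.012,0,0,0,0,0,0.4])

```text
t: 3.55
eef_pos: [0.4516, 0.0687, 0.0273]
tool_rot: [0.001, 0.999, 0.033, -0.004]
contact_force: [-12.2, 1.3, 9.1]
gripper_width: 0.404
grasp_force: 6.3
```

```bash
python3 - <<'E'
from h import *
st()
E
```

```text
t 3.55 p [0.4516 0.0687 0.0273] yaw 3.8 F [-12.24   1.26   9.15] M [0.372 2.414 0.118] w 0.404 q [-0.09  0.46 -0.23  2.2   0.21  0.51 -1.99] zax [-0.008 -0.002 -1.   ]
```

Request:
arm_command(commands=[0,0,-0.0015,0,0,0,0.4,0.001,0,-0.0015,0,0,0,0.4,0.002,0,-0.0015,0,0,0,0.4,0.003,0,-0.0015,0,0,0,0.4,0.003,0,-0.0015,0,0,0,0.4])

```text
t: 4.05
eef_pos: [0.4594, 0.0692, 0.029]
tool_rot: [-0.0, 0.999, 0.032, 0.0]
contact_force: [-2.6, 0.6, -0.1]
gripper_width: 0.398
grasp_force: 1.5
```

Request:
arm_command(commands=[0.002,0,0,0,0,0,0.4,0.004,0,0,0,0,0,0.4,0.005,0,0,0,0,0,0.4,0.005,0,0,0,0,0,0.4])

```text
t: 4.45
eef_pos: [0.4638, 0.0696, 0.029]
tool_rot: [0.0, 0.999, 0.033, -0.0]
contact_force: [-4.5, -0.6, 2.4]
gripper_width: 0.4
grasp_force: 2.4
```

Request:
arm_command(commands=[0.001,0,0,0,0,0,0.4,0.002,0,0,0,0,0,0.4,0.003,0,0,0,0,0,0.4,0.003,0,0,0,0,0,0.4])

```text
t: 4.85
eef_pos: [0.4667, 0.0698, 0.0289]
tool_rot: [0.0, 0.999, 0.033, -0.0]
contact_force: [-4.5, 1.5, 2.9]
gripper_width: 0.404
grasp_force: 2.7
```

Request:
arm_command(commands=[0.001,0,0,0,0,0,0.4,0.002,0,0,0,0,0,0.4,0.003,0,0,0,0,0,0.4,0.003,0,0,0,0,0,0.4])

```text
t: 5.25
eef_pos: [0.4678, 0.0697, 0.0286]
tool_rot: [0.001, 0.999, 0.033, -0.002]
contact_force: [-10.5, 1.0, 8.1]
gripper_width: 0.402
grasp_force: 5.0
```

Request:
arm_command(commands=[0.001,0,-0.001,0,0,0,0.4,0.002,0,-0.001,0,0,0,0.4,0.003,0,-0.001,0,0,0,0.4,0.003,0,-0.001,0,0,0,0.4])

```text
t: 5.65
eef_pos: [0.4682, 0.0686, 0.0287]
tool_rot: [0.002, 0.999, 0.033, -0.005]
contact_force: [-13.8, -0.8, 4.7]
gripper_width: 0.401
grasp_force: 6.8
```

Request:
arm_command(commands=[-0.012,0,0,0,0,0,0.4,-0.025,0,0,0,0,0,0.4,-0.025,0,-0.05,0,0,0,0.4,-0.025,0,-0.1,0,0,0,0.4,-0.025,0,-0.15,0,0,0,0.4,0.0,-0.04,-0.17,0,0,-8,0.7,0.04,-0.05,-0.17,0,0,-16,0.7,0.08,-0.07,-0.17,0,0,-24,0.7])

```text
t: 6.45
eef_pos: [0.5508, 0.1455, 0.2022]
tool_rot: [0.001, 0.97, 0.242, 0.003]
contact_force: [0.3, -0.7, -1.1]
gripper_width: 0.699
grasp_force: 0.0
```

```bash
python3 - <<'E'
from h import *
st();plan((.585,.1605,.2),184)
E
```

```text
t 6.45 p [0.5508 0.1455 0.2022] yaw 28.0 F [ 0.29 -0.67 -1.11] M [-0.036  0.059 -0.037] w 0.699 q [-0.07  0.36 -0.38  1.83  0.16  0.98 -1.59] zax [ 0.006  0.    -1.   ]
shift [0.0373 0.0028 0.0024] rz -156.0
```

Request:
arm_command(commands=[-0.06,0.0,-0.01,0,0,-68,0.7,-0.06,0.0,-0.01,0,0,-68,0.7,-0.06,0.0,-0.01,0,0,-68,0.7,-0.06,0.0,-0.01,0,0,-68,0.7,-0.06,0.0,-0.01,0,0,-68,0.7,-0.06,0.0,-0.01,0,0,-68,0.7,-0.06,0.0,-0.01,0,0,-68,0.7,-0.06,0.0,-0.01,0,0,-68,0.7])

```text
t: 7.25
eef_pos: [0.4957, 0.1173, 0.2103]
tool_rot: [0.001, 0.669, 0.743, 0.001]
contact_force: [0.3, -0.2, -1.5]
gripper_width: 0.7
grasp_force: 0.0
```

```bash
python3 - <<'E'
from h import *
st();plan((.585,.1605,.21),184)
c=read_camera("top")["img"][...,::-1];cv2.imwrite("pics/top3.png",cv2.resize(c[178:268,180:300],None,fx=6,fy=6,interpolation=cv2.INTER_CUBIC))
E
```

```text
t 7.25 p [0.4957 0.1173 0.2103] yaw 96.05 F [ 0.34 -0.17 -1.47] M [0.027 0.019 0.039] w 0.7 q [ 0.15  0.28 -0.59  1.94  0.19  0.97 -0.43] zax [ 0.003  0.    -1.   ]
shift [0.0335 0.0934 0.0005] rz -87.95
```

View pics/top3.png

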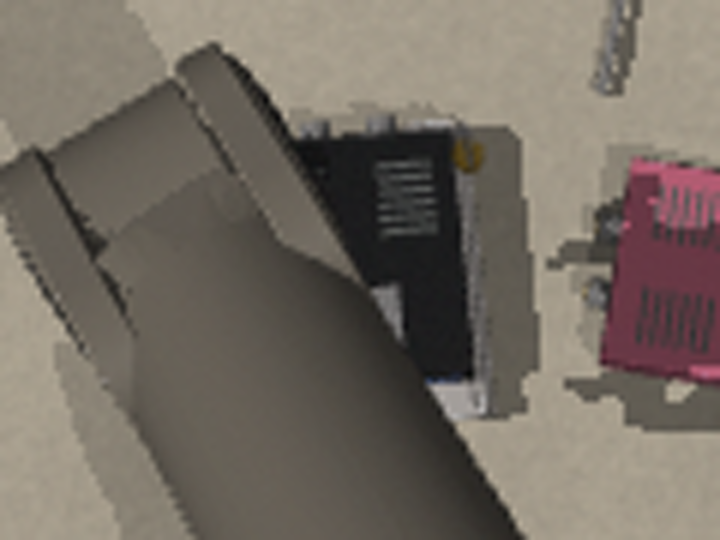

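The top crop shows the tuner moved back: case front-right corner at (474,380), rear-right at (452,128). I'll check this against the earlier corners.

```bash
python3 - <<'E'
from h import *
t=read_camera("top")
for p in((474,380),(452,128)):print(w(t,180+(p[0]+.5)/6-.5,178+(p[1]+.5)/6-.5,.054).round(4))
E
```

```text
[0.4779 0.0184 0.054 ]
[0.6116 0.0278 0.054 ]
```

Request:
arm_command(commands=[0.033,0.093,0,0,0,-68,0.7,0.033,0.093,0,0,0,-68,0.7,0.033,0.093,0,0,0,-68,0.7,0.033,0.093,0,0,0,-68,0.7,0.033,0.093,0,0,0,-68,0.7,0.033,0.093,0,0,0,-68,0.7,0.033,0.093,0,0,0,-68,0.7,0.033,0.093,0,0,0,-68,0.7])

```text
t: 8.15
eef_pos: [0.5847, 0.1594, 0.2099]
tool_rot: [0.001, 0.141, 0.99, 0.0]
contact_force: [0.3, -0.3, -0.9]
gripper_width: 0.7
grasp_force: 0.0
```

```bash
python3 - <<'E'
from h import *
st();plan((.5845,.1605,.21),184)
E
```

```text
t 8.15 p [0.5847 0.1594 0.2099] yaw 163.81 F [ 0.32 -0.31 -0.85] M [-0.033 -0.037 -0.009] w 0.7 q [ 0.23  0.51 -0.81  1.71  0.41  1.1   0.58] zax [ 0.001  0.    -1.   ]
shift [ 0.0005  0.001  -0.0001] rz -20.19
```

Request:
arm_command(commands=[0,0.001,0,0,0,-8,0.7,0,0.001,0.02,0,0,-16,0.7,0,0.001,0.05,0,0,-20,0.7,0,0.001,0.08,0,0,-20,0.7,0,0.001,0.1,0,0,-20,0.7,0,0.001,0.12,0,0,-20,0.7,0,0.001,0.12,0,0,-20,0.55,0,0.001,0.12,0,0,-20,0.55])

```text
t: 8.95
eef_pos: [0.5849, 0.1605, 0.0902]
tool_rot: [0.0, -0.032, 1.0, 0.0]
contact_force: [0.7, 0.5, 0.5]
gripper_width: 0.546
grasp_force: 0.0
```

```bash
python3 - <<'E'
from h import *
st()
c=read_camera("scene")["img"][...,::-1];cv2.imwrite("pics/s4.png",cv2.resize(c[110:206,180:300],None,fx=6,fy=6,interpolation=cv2.INTER_CUBIC))
# arc waypoints about post, tool-frame shifts
o=get_obs();M=R.from_quat(np.roll(o["tool_rot"],-1)).as_matrix()
post=np.array([.4998,.1597]);r=.085
for d in range(0,91,6):
    a=np.radians(0.6-d);p=np.r_[post+r*np.array([np.cos(a),np.sin(a)]),.09]
    print(d,(M.T@(p-o["eef_pos"])).round(4))
E
```

```text
t 8.95 p [0.5849 0.1605 0.0902] yaw -176.39 F [0.7  0.52 0.47] M [ 0.055  0.009 -0.008] w 0.546 q [ 0.21  0.67 -0.8   1.8   0.59  0.93  0.78] zax [ 0.  0. -1.]
0 [ 0.0006 -0.0002  0.0009]
6 [ 0.0015 -0.009   0.0009]
12 [ 0.0034 -0.0177  0.0009]
18 [ 0.0061 -0.0262  0.0009]
24 [ 0.0098 -0.0343  0.0009]
30 [ 0.0142 -0.042   0.0008]
36 [ 0.0194 -0.0492  0.0008]
42 [ 0.0254 -0.0558  0.0008]
48 [ 0.032  -0.0618  0.0008]
54 [ 0.0392 -0.067   0.0008]
60 [ 0.0469 -0.0714  0.0008]
66 [ 0.0551 -0.0751  0.0008]
72 [ 0.0635 -0.0778  0.0007]
78 [ 0.0722 -0.0796  0.0007]
84 [ 0.0811 -0.0806  0.0007]
90 [ 0.09   -0.0806  0.0007]
```

View pics/s4.png

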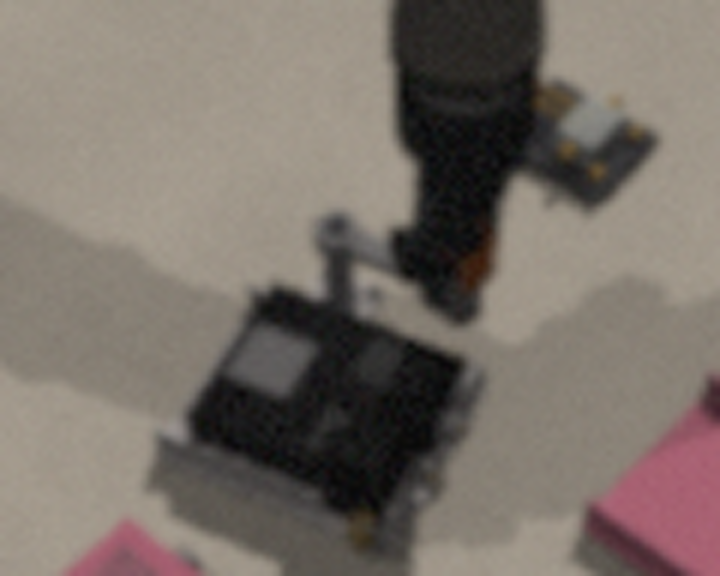

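The scene crop shows the fingers straddling the knob, with orange at (480,255), and the tuner at the rear of the tray. I'll swing along the arc.

Request:
arm_command(commands=[0.0015,-0.009,0,0,0,6,0.55,0.0034,-0.0177,0,0,0,12,0.55,0.006,-0.026,0,0,0,18,0.55,0.0098,-0.0343,0,0,0,24,0.55,0.0142,-0.042,0,0,0,30,0.55,0.0194,-0.0492,0,0,0,36,0.55,0.0254,-0.0558,0,0,0,42,0.55,0.032,-0.0618,0,0,0,48,0.55])

```text
t: 9.8
eef_pos: [0.5579, 0.0972, 0.0916]
tool_rot: [0.001, 0.379, 0.925, 0.001]
contact_force: [0.2, 0.5, -1.0]
gripper_width: 0.545
grasp_force: 0.4
```

```bash
python3 - <<'E'
from h import *
st()
o=get_obs();M=R.from_quat(np.roll(o["tool_rot"],-1)).as_matrix()
post=np.array([.4998,.1597]);r=.085
for d in range(54,97,6):
    a=np.radians(0.6-d);p=np.r_[post+r*np.array([np.cos(a),np.sin(a)]),.09]
    print(d,(M.T@(p-o["eef_pos"])).round(4))
E
```

```text
t 9.8 p [0.5579 0.0972 0.0916] yaw 135.42 F [ 0.17  0.52 -0.96] M [0.157 0.02  0.011] w 0.545 q [ 0.2   0.55 -0.62  1.9   0.43  0.82  0.14] zax [ 0.004  0.001 -1.   ]
54 [ 0.0013 -0.0093  0.0016]
60 [ 0.0031 -0.018   0.0016]
66 [ 0.0058 -0.0265  0.0015]
72 [ 0.0094 -0.0346  0.0015]
78 [ 0.0138 -0.0423  0.0015]
84 [ 0.019  -0.0495  0.0014]
90 [ 0.025  -0.0562  0.0014]
96 [ 0.0316 -0.0621  0.0014]
```

Request:
arm_command(commands=[0.0013,-0.0093,0,0,0,6,0.55,0.003,-0.018,0,0,0,12,0.55,0.0058,-0.0265,0,0,0,18,0.55,0.0094,-0.0346,0,0,0,24,0.55,0.0138,-0.0423,0,0,0,30,0.55,0.0175,-0.0475,0,0,0,35,0.55,0.021,-0.052,0,0,0,38,0.55,0.022,-0.054,0,0,0,38,0.55])

```text
t: 10.6
eef_pos: [0.5042, 0.0739, 0.0914]
tool_rot: [0.001, 0.658, 0.753, 0.001]
contact_force: [1.1, 0.3, 0.0]
gripper_width: 0.544
grasp_force: 0.4
```

```bash
python3 - <<'E'
from h import *
st()
E
```

```text
t 10.6 p [0.5042 0.0739 0.0914] yaw 97.69 F [1.13 0.27 0.03] M [-0.045 -0.201 -0.042] w 0.544 q [ 0.13  0.44 -0.49  2.04  0.3   0.72 -0.41] zax [ 0.003  0.    -1.   ]
```

Request:
arm_command(commands=[0,-0.002,0,0,0,0,0.55,0,-0.004,0,0,0,0,0.55,0,-0.005,0,0,0,0,0.55,0,-0.005,0,0,0,0,0.55])

```text
t: 11.0
eef_pos: [0.5027, 0.0736, 0.0915]
tool_rot: [0.002, 0.658, 0.753, 0.004]
contact_force: [8.3, 1.3, -0.8]
gripper_width: 0.552
grasp_force: 4.5
```

Request:
arm_command(commands=[0,0.003,0,0,0,0,0.7,0,0.003,-0.03,0,0,-5,0.8,0,0.003,-0.05,0,0,-13,0.8,0,0.003,-0.05,0,0,-21,0.8,0,0.003,-0.05,0,0,-29,0.8,0,0.003,-0.05,0,0,-37,0.8,0,0.003,-0.05,0,0,-45,0.8,0,0.003,-0.05,0,0,-53,0.8])

```text
t: 11.8
eef_pos: [0.5008, 0.0729, 0.1397]
tool_rot: [-0.001, 0.25, 0.968, -0.0]
contact_force: [0.0, -0.4, -0.4]
gripper_width: 0.799
grasp_force: 0.0
```

Request:
arm_command(commands=[0,0,0,0,0,-8.5,0.8,0,0,0,0,0,-17,0.8,0,0,0,0,0,-25.5,0.8,0,0,0,0,0,-34,0.8,0,0,0,0,0,-42.5,0.8,0,0,0,0,0,-51,0.8,0,0,0,0,0,-59.5,0.8,0,0,0,0,0,-68,0.8])

```text
t: 12.6
eef_pos: [0.5009, 0.0728, 0.1397]
tool_rot: [-0.001, -0.335, 0.942, -0.0]
contact_force: [0.3, 0.4, -0.8]
gripper_width: 0.801
grasp_force: 0.0
```

```bash
python3 - <<'E'
from h import *
st();plan((.506,.0748,.092),220)
for n,b in(("top",(178,268,180,300)),("scene",(110,206,180,300))):
    c=read_camera(n)["img"][...,::-1];cv2.imwrite(f"pics/{n}5.png",cv2.resize(c[b[0]:b[1],b[2]:b[3]],None,fx=6,fy=6,interpolation=cv2.INTER_CUBIC))
E
```

```text
t 12.6 p [0.5009 0.0728 0.1397] yaw -140.89 F [ 0.25  0.42 -0.81] M [-0.006 -0.001 -0.006] w 0.801 q [ 0.52  0.5  -1.    1.99  0.53  0.93  1.51] zax [-0.001 -0.    -1.   ]
shift [-0.0053 -0.0017  0.0477] rz -0.89
```

View pics/scene5.png

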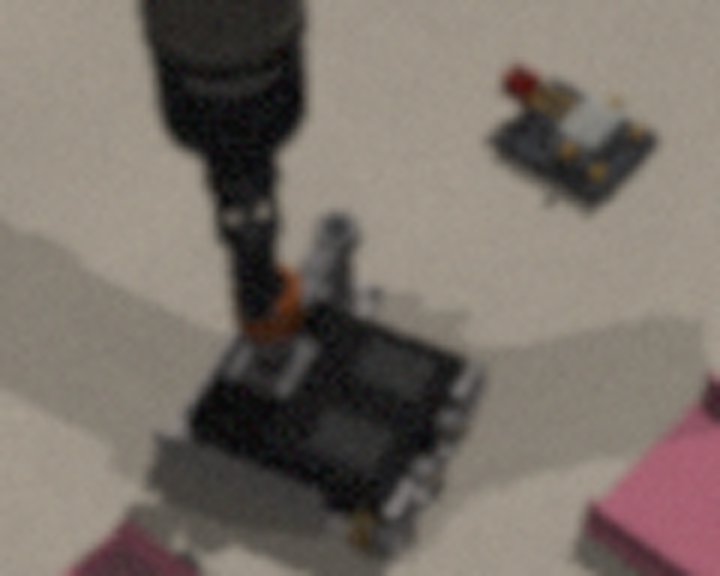

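The scene crop shows the knob (275,305) over the strike plate and the arm across. I'll go down and grip it lightly.

Request:
arm_command(commands=[-0.005,-0.0017,0,0,0,0,0.8,-0.005,-0.0017,0.02,0,0,0,0.8,-0.005,-0.0017,0.0465,0,0,0,0.8,-0.005,-0.0017,0.0465,0,0,0,0.8,-0.005,-0.0017,0.0465,0,0,0,0.5,-0.005,-0.0017,0.0465,0,0,0,0.3,-0.005,-0.0017,0.0465,0,0,0,0.3,-0.005,-0.0017,0.0465,0,0,0,0.3], force=25)

```text
t: 13.5
eef_pos: [0.5072, 0.0753, 0.0945]
tool_rot: [0.001, -0.331, 0.943, -0.0]
contact_force: [-0.7, -0.3, 4.3]
gripper_width: 0.449
grasp_force: 27.6
```

```bash
python3 - <<'E'
from h import *
st();print(get_obs()["grasp_force"])
E
```

```text
t 13.5 p [0.5072 0.0753 0.0945] yaw -141.29 F [-0.7  -0.27  4.32] M [ 0.136  0.129 -0.019] w 0.449 q [ 0.46  0.57 -0.93  2.01  0.61  0.86  1.44] zax [ 0.002  0.    -1.   ]
27.64443576335907
```

Request:
arm_command(commands=[0,0,0,0,0,8,0.3,0,0,0.0002,0,0,16,0.3,0,0,0.0004,0,0,24,0.3,0,0,0.0007,0,0,32,0.3,0,0,0.001,0,0,40,0.3,0,0,0.001,0,0,40,0.3])

```text
t: 14.1
eef_pos: [0.5071, 0.0754, 0.0932]
tool_rot: [0.001, 0.012, 1.0, 0.0]
contact_force: [0.1, 1.2, 3.4]
gripper_width: 0.451
grasp_force: 27.7
```

```bash
python3 - <<'E'
from h import *
st()
E
```

```text
t 14.1 p [0.5071 0.0754 0.0932] yaw 178.68 F [0.12 1.25 3.37] M [ 0.281 -0.072 -0.109] w 0.451 q [ 0.35  0.51 -0.77  2.02  0.49  0.8   0.83] zax [ 0.002  0.    -1.   ]
```

Request:
arm_command(commands=[0,0,0.0003,0,0,8,0.3,0,0,0.0006,0,0,16,0.3])

```text
t: 14.3
eef_pos: [0.5071, 0.0755, 0.0926]
tool_rot: [0.001, 0.151, 0.989, 0.001]
contact_force: [-0.9, 2.0, 5.7]
gripper_width: 0.446
grasp_force: 27.9
```

```bash
python3 - <<'E'
from h import *
st()
E
```

```text
t 14.3 p [0.5071 0.0755 0.0926] yaw 162.68 F [-0.95  2.    5.67] M [0.262 0.132 0.133] w 0.446 q [ 0.3   0.49 -0.7   2.02  0.45  0.78  0.59] zax [ 0.002  0.001 -1.   ]
```

Request:
arm_command(commands=[0,0,0,0,0,6,0.3,0,0,0,0,0,12,0.3])

```text
t: 14.5
eef_pos: [0.5071, 0.0755, 0.0924]
tool_rot: [0.001, 0.252, 0.968, 0.001]
contact_force: [0.8, 1.2, 0.9]
gripper_width: 0.449
grasp_force: 27.6
```

```bash
python3 - <<'E'
from h import *
st()
E
```

```text
t 14.5 p [0.5071 0.0755 0.0924] yaw 150.76 F [0.77 1.16 0.87] M [ 0.342 -0.145  0.164] w 0.449 q [ 0.26  0.48 -0.65  2.03  0.42  0.77  0.41] zax [ 0.002  0.001 -1.   ]
```

Request:
arm_command(commands=[0,0,0.0002,0,0,6,0.3,0,0,0.0004,0,0,12,0.3,0,0,0.0004,0,0,18,0.3])

```text
t: 14.8
eef_pos: [0.5071, 0.0756, 0.092]
tool_rot: [0.001, 0.401, 0.916, 0.001]
contact_force: [1.2, 2.1, 3.7]
gripper_width: 0.446
grasp_force: 27.7
```

```bash
python3 - <<'E'
from h import *
st()
E
```

```text
t 14.8 p [0.5071 0.0756 0.092 ] yaw 132.77 F [1.16 2.15 3.71] M [ 0.385 -0.016  0.21 ] w 0.446 q [ 0.2   0.46 -0.58  2.03  0.37  0.75  0.14] zax [ 0.002  0.001 -1.   ]
```

Request:
arm_command(commands=[0,0,0,0,0,5,0.3,0,0,0,0,0,10,0.3])

```text
t: 15.0
eef_pos: [0.5072, 0.0756, 0.092]
tool_rot: [0.001, 0.479, 0.878, 0.001]
contact_force: [0.2, 2.1, 4.2]
gripper_width: 0.447
grasp_force: 27.7
```

```bash
python3 - <<'E'
from h import *
st()
E
```

```text
t 15.0 p [0.5072 0.0756 0.092 ] yaw 122.82 F [0.15 2.05 4.22] M [ 0.398 -0.107  0.183] w 0.447 q [ 0.17  0.45 -0.54  2.03  0.34  0.74 -0.01] zax [ 0.002  0.001 -1.   ]
```

Request:
arm_command(commands=[0,0,0,0,0,5,0.3])

```text
t: 15.1
eef_pos: [0.5072, 0.0757, 0.092]
tool_rot: [0.001, 0.516, 0.856, 0.001]
contact_force: [0.2, 1.2, 3.4]
gripper_width: 0.449
grasp_force: 27.7
```

```bash
python3 - <<'E'
from h import *
st()
E
```

```text
t 15.1 p [0.5072 0.0757 0.092 ] yaw 117.83 F [0.17 1.19 3.43] M [ 0.354 -0.098  0.257] w 0.449 q [ 0.15  0.45 -0.52  2.03  0.33  0.74 -0.08] zax [ 0.002  0.001 -1.   ]
```

Request:
arm_command(commands=[0,0,0,0,0,5,0.3])

```text
t: 15.2
eef_pos: [0.5071, 0.0757, 0.092]
tool_rot: [0.001, 0.553, 0.833, 0.001]
contact_force: [0.8, 2.5, 2.3]
gripper_width: 0.451
grasp_force: 27.7
```

```bash
python3 - <<'E'
from h import *
st()
E
```

```text
t 15.2 p [0.5071 0.0757 0.092 ] yaw 112.83 F [0.76 2.49 2.34] M [ 0.403 -0.123  0.227] w 0.451 q [ 0.14  0.45 -0.5   2.03  0.31  0.73 -0.16] zax [ 0.002  0.001 -1.   ]
```

Request:
arm_command(commands=[0,0,0,0,0,5,0.3])

```text
t: 15.3
eef_pos: [0.5072, 0.0757, 0.092]
tool_rot: [0.001, 0.589, 0.808, 0.001]
contact_force: [0.9, 1.2, 3.3]
gripper_width: 0.449
grasp_force: 27.7
```

```bash
python3 - <<'E'
from h import *
st()
E
```

```text
t 15.3 p [0.5072 0.0757 0.092 ] yaw 107.83 F [0.88 1.16 3.26] M [ 0.363 -0.12   0.237] w 0.449 q [ 0.12  0.44 -0.48  2.03  0.3   0.73 -0.23] zax [ 0.002  0.001 -1.   ]
```

Request:
arm_command(commands=[0,0,0,0,0,5,0.3])

```text
t: 15.4
eef_pos: [0.5072, 0.0757, 0.092]
tool_rot: [0.0, 0.624, 0.782, 0.001]
contact_force: [0.7, 2.4, 2.7]
gripper_width: 0.447
grasp_force: 27.7
```

```bash
python3 - <<'E'
from h import *
st()
E
```

```text
t 15.4 p [0.5072 0.0757 0.092 ] yaw 102.83 F [0.7  2.38 2.74] M [ 0.402 -0.194  0.288] w 0.447 q [ 0.1   0.44 -0.46  2.04  0.29  0.73 -0.31] zax [ 0.002  0.001 -1.   ]
```

Request:
arm_command(commands=[0,0,0,0,0,5,0.3])

```text
t: 15.5
eef_pos: [0.5072, 0.0757, 0.092]
tool_rot: [0.0, 0.657, 0.754, 0.001]
contact_force: [-0.3, 2.5, 3.2]
gripper_width: 0.447
grasp_force: 27.7
```

```bash
python3 - <<'E'
from h import *
st()
E
```

```text
t 15.5 p [0.5072 0.0757 0.092 ] yaw 97.83 F [-0.33  2.46  3.16] M [ 0.332 -0.114  0.098] w 0.447 q [ 0.09  0.44 -0.44  2.04  0.27  0.72 -0.38] zax [ 0.002  0.001 -1.   ]
```

Request:
arm_command(commands=[0,0,0,0,0,5,0.3])

```text
t: 15.6
eef_pos: [0.5072, 0.0757, 0.092]
tool_rot: [0.0, 0.69, 0.724, 0.001]
contact_force: [1.0, 1.5, 3.3]
gripper_width: 0.45
grasp_force: 27.7
```

```bash
python3 - <<'E'
from h import *
st()
E
```

```text
t 15.6 p [0.5072 0.0757 0.092 ] yaw 92.8 F [1.01 1.47 3.34] M [ 0.369 -0.174  0.116] w 0.45 q [ 0.07  0.43 -0.42  2.04  0.26  0.72 -0.46] zax [ 0.002  0.001 -1.   ]
```

Request:
arm_command(commands=[0,0,0,0,0,5,0.3])

```text
t: 15.7
eef_pos: [0.5073, 0.0757, 0.092]
tool_rot: [0.0, 0.72, 0.693, 0.001]
contact_force: [1.7, 1.7, 2.5]
gripper_width: 0.449
grasp_force: 27.7
```

```bash
python3 - <<'E'
from h import *
st()
E
```

```text
t 15.7 p [0.5073 0.0757 0.092 ] yaw 87.81 F [1.72 1.72 2.47] M [ 0.364 -0.202  0.154] w 0.449 q [ 0.06  0.43 -0.4   2.04  0.25  0.72 -0.53] zax [ 0.002  0.001 -1.   ]
```

Request:
arm_command(commands=[0,0,0,0,0,5,0.3])

```text
t: 15.8
eef_pos: [0.5073, 0.0757, 0.092]
tool_rot: [0.0, 0.75, 0.661, 0.001]
contact_force: [1.1, 1.6, 4.1]
gripper_width: 0.446
grasp_force: 27.6
```

```bash
python3 - <<'E'
from h import *
st()
E
```

```text
t 15.8 p [0.5073 0.0757 0.092 ] yaw 82.82 F [1.08 1.56 4.14] M [ 0.425 -0.152  0.258] w 0.446 q [ 0.04  0.43 -0.38  2.04  0.23  0.71 -0.61] zax [ 0.002  0.001 -1.   ]
```

Request:
arm_command(commands=[0,0,0,0,0,4,0.3])

```text
t: 15.9
eef_pos: [0.5073, 0.0757, 0.092]
tool_rot: [0.0, 0.772, 0.635, 0.001]
contact_force: [2.0, 2.1, 2.5]
gripper_width: 0.447
grasp_force: 27.7
```

```bash
python3 - <<'E'
from h import *
st()
E
```

```text
t 15.9 p [0.5073 0.0757 0.092 ] yaw 78.85 F [2.04 2.09 2.53] M [ 0.354 -0.234  0.286] w 0.447 q [ 0.03  0.42 -0.36  2.04  0.22  0.71 -0.67] zax [ 0.002  0.001 -1.   ]
```

Request:
arm_command(commands=[0,0,0,0,0,4,0.3])

```text
t: 16.0
eef_pos: [0.5073, 0.0757, 0.092]
tool_rot: [0.0, 0.794, 0.608, 0.001]
contact_force: [1.6, 1.8, 3.5]
gripper_width: 0.452
grasp_force: 27.7
```

```bash
python3 - <<'E'
from h import *
st()
E
```

```text
t 16.0 p [0.5073 0.0757 0.092 ] yaw 74.85 F [1.61 1.78 3.55] M [ 0.421 -0.199  0.076] w 0.452 q [ 0.01  0.42 -0.34  2.04  0.21  0.71 -0.73] zax [ 0.002  0.001 -1.   ]
```

Request:
arm_command(commands=[0,0,0,0,0,4,0.3])

```text
t: 16.1
eef_pos: [0.5073, 0.0757, 0.092]
tool_rot: [0.0, 0.815, 0.58, 0.001]
contact_force: [1.5, 1.3, 2.8]
gripper_width: 0.445
grasp_force: 27.6
```

```bash
python3 - <<'E'
from h import *
st()
E
```

```text
t 16.1 p [0.5073 0.0757 0.092 ] yaw 70.85 F [1.53 1.29 2.83] M [ 0.396 -0.245  0.057] w 0.445 q [-0.    0.42 -0.33  2.04  0.2   0.71 -0.79] zax [ 0.002  0.001 -1.   ]
```

Request:
arm_command(commands=[0,0,0,0,0,4,0.3])

```text
t: 16.2
eef_pos: [0.5073, 0.0757, 0.092]
tool_rot: [0.0, 0.835, 0.551, 0.001]
contact_force: [1.2, 2.0, 2.5]
gripper_width: 0.447
grasp_force: 27.6
```

```bash
python3 - <<'E'
from h import *
st()
E
```

```text
t 16.2 p [0.5073 0.0757 0.092 ] yaw 66.85 F [1.16 2.05 2.45] M [ 0.361 -0.246  0.202] w 0.447 q [-0.01  0.42 -0.31  2.04  0.19  0.7  -0.85] zax [ 0.002  0.001 -1.   ]
```

Request:
arm_command(commands=[0,0,0,0,0,4,0.3])

```text
t: 16.3
eef_pos: [0.5073, 0.0757, 0.092]
tool_rot: [0.0, 0.853, 0.521, 0.001]
contact_force: [1.3, 2.1, 3.3]
gripper_width: 0.447
grasp_force: 27.6
```

```bash
python3 - <<'E'
from h import *
st()
E
```

```text
t 16.3 p [0.5073 0.0757 0.092 ] yaw 62.86 F [1.27 2.09 3.31] M [ 0.337 -0.274  0.21 ] w 0.447 q [-0.03  0.42 -0.29  2.04  0.18  0.7  -0.91] zax [ 0.002  0.001 -1.   ]
```

Request:
arm_command(commands=[0,0,0,0,0,4,0.3])

```text
t: 16.4
eef_pos: [0.5074, 0.0757, 0.092]
tool_rot: [0.0, 0.871, 0.491, 0.001]
contact_force: [1.1, 1.6, 2.3]
gripper_width: 0.448
grasp_force: 27.7
```

```bash
python3 - <<'E'
from h import *
st()
E
```

```text
t 16.4 p [0.5074 0.0757 0.092 ] yaw 58.87 F [1.13 1.64 2.27] M [ 0.346 -0.29   0.28 ] w 0.448 q [-0.04  0.41 -0.28  2.05  0.17  0.7  -0.97] zax [ 0.002  0.001 -1.   ]
```

Request:
arm_command(commands=[0,0,0,0,0,4,0.3])

```text
t: 16.5
eef_pos: [0.5074, 0.0757, 0.092]
tool_rot: [0.0, 0.888, 0.461, 0.001]
contact_force: [1.4, 1.2, 3.0]
gripper_width: 0.45
grasp_force: 27.7
```

```bash
python3 - <<'E'
from h import *
st()
E
```

```text
t 16.5 p [0.5074 0.0757 0.092 ] yaw 54.85 F [1.37 1.18 3.04] M [ 0.339 -0.293  0.054] w 0.45 q [-0.06  0.41 -0.26  2.05  0.16  0.7  -1.03] zax [ 0.002  0.001 -1.   ]
```

Request:
arm_command(commands=[0,0,0,0,0,4,0.3])

```text
t: 16.6
eef_pos: [0.5074, 0.0757, 0.092]
tool_rot: [-0.0, 0.903, 0.429, 0.001]
contact_force: [1.7, 2.5, 2.5]
gripper_width: 0.449
grasp_force: 27.6
```

```bash
python3 - <<'E'
from h import *
st()
E
```

```text
t 16.6 p [0.5074 0.0757 0.092 ] yaw 50.85 F [1.72 2.5  2.47] M [ 0.308 -0.342  0.047] w 0.449 q [-0.07  0.41 -0.24  2.05  0.15  0.7  -1.09] zax [ 0.002  0.001 -1.   ]
```

Request:
arm_command(commands=[0,0,0,0,0,4,0.3])

```text
t: 16.7
eef_pos: [0.5074, 0.0757, 0.092]
tool_rot: [-0.0, 0.918, 0.398, 0.001]
contact_force: [1.6, 1.2, 2.4]
gripper_width: 0.447
grasp_force: 27.6
```

```bash
python3 - <<'E'
from h import *
st()
E
```

```text
t 16.7 p [0.5074 0.0757 0.092 ] yaw 46.85 F [1.59 1.18 2.42] M [ 0.309 -0.302  0.177] w 0.447 q [-0.08  0.41 -0.23  2.05  0.14  0.7  -1.15] zax [ 0.002  0.001 -1.   ]
```

Three clear sawtooth drops, at yaw about 100°, 77° and 57°, so three clicks. I'll let go and lift clear.

Request:
arm_command(commands=[0,0,0,0,0,0,0.6,0,0,0,0,0,0,0.8,0,0,0,0,0,0,0.8,0,0,-0.03,0,0,0,0.8,0,0,-0.07,0,0,0,0.8,0,0,-0.12,0,0,0,0.8,-0.03,0.04,-0.16,0,0,0,0.8,-0.06,0.08,-0.18,0,0,0,0.8])

```text
t: 17.5
eef_pos: [0.5216, -0.0073, 0.2669]
tool_rot: [0.0, 0.917, 0.4, 0.002]
contact_force: [1.0, -0.9, -0.7]
gripper_width: 0.797
grasp_force: 0.0
```

Request:
arm_command(commands=[0.0,0.05,0,0,0,0,0.8,0.0,0.1,0,0,0,0,0.8,0.0,0.14,0,0,0,0,0.8,0.0,0.18,0,0,0,0,0.8,0.0,0.18,0,0,0,0,0.8])

```text
t: 18.0
eef_pos: [0.6534, -0.1373, 0.2624]
tool_rot: [0.001, 0.919, 0.394, -0.001]
contact_force: [-0.9, -0.5, -0.3]
gripper_width: 0.799
grasp_force: 0.0
```

```bash
python3 - <<'E'
from h import *
st()
c=read_camera("top")["img"][...,::-1];cv2.imwrite("pics/top6.png",cv2.resize(c[188:260,190:280],None,fx=8,fy=8,interpolation=cv2.INTER_CUBIC))
E
```

```text
t 18.0 p [ 0.6534 -0.1373  0.2624] yaw 46.47 F [-0.9  -0.52 -0.3 ] M [ 0.009 -0.026  0.025] w 0.799 q [ 0.19  0.44 -0.12  1.53  0.06  1.17 -0.69] zax [-0.001 -0.002 -1.   ]
```

View pics/top6.png

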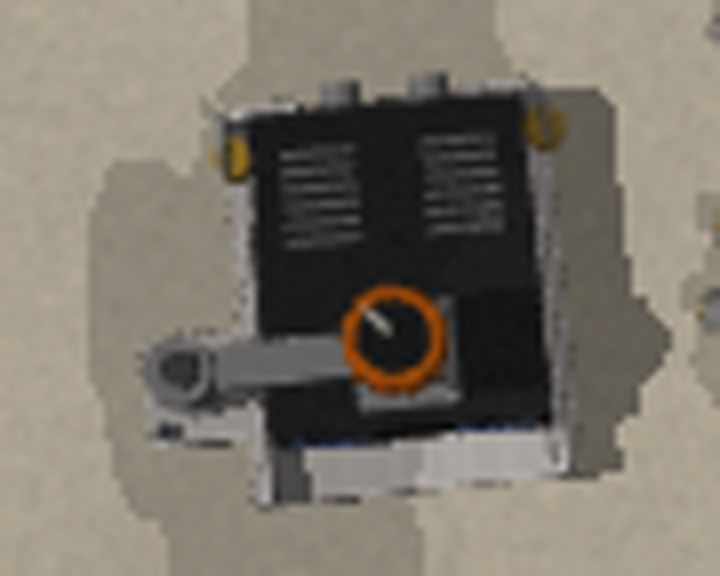

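The final crop shows the case flush with the rear stops, the arm square across, and the knob (395,340) over the plate. The robot is clear and the rest is undisturbed, so I'll hand in.

```bash
python3 -c "
from station import *
print(hand_in())"
```

```text
the job is handed in; nothing more can be done
None
```

I pushed the tuner home against the rear stops and swung the hold-down arm across to its stop. I then tightened the knob until I felt three clicks (read from the wrist torque), let go and handed the job in; no verdict came back.

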